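# Size an unmarked stopper in the stepped bore gauge

## Task

The stopper standing on the round filter paper has lost its size mark. Try it in the aluminium sizing gauge, bore by bore from the smallest upward, letting its end touch each bore without forcing it, until one takes it (it would also drop into any larger bore and give a false size), and leave it standing in that first bore, pushed fully home with its flange flat on the gauge. Leave the two other stoppers and everything else on the bench where they are.

Things in the scene. Friction and masses are not known exactly. Their poses are not given: they have to be found in the camera images.
- gauge: sizing gauge: fixed flat aluminium bar, 56 (x) by 240 mm (y), top face 30 mm above the bench. Row of five round through bores along y, 44 mm apart: 18, 22, 26, 30, 34 mm wide, smallest at the +y end, mouths chamfered 1 mm, one to five dots beside them. A shank is 1 mm thinner than its own bore, 3 mm thicker than the next smaller. Origin: centre of the underside, on the bench
- bore_1 (a point): centre of the mouth of bore 1 (18 mm wide), in the gauge's top face; axes as the gauge's, z up
- bore_2 (a point): centre of the mouth of bore 2 (22 mm wide), in the gauge's top face; axes as the gauge's, z up
- bore_3 (a point): centre of the mouth of bore 3 (26 mm wide), in the gauge's top face; axes as the gauge's, z up
- bore_4 (a point): centre of the mouth of bore 4 (30 mm wide), in the gauge's top face; axes as the gauge's, z up
- bore_5 (a point): centre of the mouth of bore 5 (34 mm wide), in the gauge's top face; axes as the gauge's, z up
- filter_paper: round white filter paper, 90 mm across, flat on the bench (no thickness to speak of): the stopper to be sized stands on it, within 20 mm of its centre. Origin: its centre
- stopper_a: white plastic stopper, upright, one of three alike from above: shank 20 mm long below (21, 25 or 29 mm in diameter, one each; which is which must be tried), then flange 39 mm wide, 4 mm thick, then upright knob 20 mm in diameter (21 over knurling), 25 mm high, top 49 mm above the foot; about 60 g. Origin: centre of the foot, the shank's lower end; z up its axis
- stopper_b: white plastic stopper, upright, one of three alike from above: shank 20 mm long below (21, 25 or 29 mm in diameter, one each; which is which must be tried), then flange 39 mm wide, 4 mm thick, then upright knob 20 mm in diameter (21 over knurling), 25 mm high, top 49 mm above the foot; about 60 g. Origin: centre of the foot, the shank's lower end; z up its axis
- stopper_c: white plastic stopper, upright, one of three alike from above: shank 20 mm long below (21, 25 or 29 mm in diameter, one each; which is which must be tried), then flange 39 mm wide, 4 mm thick, then upright knob 20 mm in diameter (21 over knurling), 25 mm high, top 49 mm above the foot; about 60 g. Origin: centre of the foot, the shank's lower end; z up its axis
- beaker: empty 100 ml glass beaker, 54 mm wide, 68 mm high; bystander. Origin: centre of the underside
- petri_dish_0: closed petri dish, 60 mm wide, 15 mm high; bystander. Origin: centre of the underside
- petri_dish_1: closed petri dish, 60 mm wide, 15 mm high; bystander. Origin: centre of the underside
- cuvette_box: small white carton, 62 x 62 x 42 mm; bystander. Origin: centre of the underside
- forceps: steel forceps, 134 mm long, 8 mm high, lying flat near the bench's front edge; bystander. Origin: centre of the underside
Not all that is in view belongs to the job. What is shaped like the stopper_c but brown or turquoise is not meant.

How it is judged:
By the outcome, as a careful person would: the job done as asked, in the order asked, and still so for the second after the job is handed in, with the robot touching nothing.
It also fails if it takes over 72 s, if anything falls off the work surface, if the arm or the gripper's body presses on something with over 40 N, if the wrist force passes 120 N, or if a joint passes its speed limit or range.

## Robot

A 6-joint arm with a two-finger parallel gripper is mounted at the origin on a cart in front of the work surface, level with it; the furniture and walls round the work are solid. World frame = base frame: x ahead of the robot, y to its left, z up, the work surface at z = 0. Lengths are in m, angles in rad, forces in N, time in s.
With the tool pointing down it reaches from about 0.425 to 0.95 m from the base axis. Payload 3.5 kg.
Tool frame: the origin (TCP) lies at the very end of the fingers, on their centre line; the grasp point (between the pads) lies ctrl.grip_point_offset behind it (ctrl.grip_point_offset is the distance from the TCP to the grasp point, in m); z points along the fingers, y is the direction in which the jaws open and shut (so a half turn about z gives the same grasp; the last joint's range is limited). The gripper opens to 85 mm and grips with 20 to 120 N. Pads are 22 mm wide; open, the fingers measure 114 mm over their backs; the gripper's body (76 mm by 85 mm) begins 54 mm behind the grasp point. The pads swing forward as they close: fully open they stand 13 mm farther back than shut.
Start: joints at [-1.462, 0.286, 1.577, -0, 1.279, -0.15], TCP at [0.173, -0.653, 0.231] pointing down, gripper open.
Joint ranges: [-2.77, 2.77], [-0.9, 2.22], [0.21, 2.48], [-1.53, 4.67], [0.24, 2.81], [-2.84, 2.84]. Speed limits (rad/s): [2.79, 2.79, 3.14, 3.14, 3.14, 3.14].

## Interface

Orientations are given as a unit quaternion [x, y, z, w].
In Python, from plant import ctrl gives the robot as it stands.
- The arm moves only by the tool servo_tool, never from a script. Its argument "increments" is a list of rows, each a list of 5 numbers: the opening, from 0 (shut) to 1 (fully open), then the shift along the world's x, y, z in units of 40 mm (1.0 is 40 mm), then the turn about the world's z in units of 5 degrees (1.0 is 5 degrees). A call has exactly 10 rows; each row is the pose to reach, as a shift and turn from the pose measured when the call began; what a row does not reach only later rows make up. A row lasts 1/12 s, in which the tool goes at most 41.7 mm and 7.16 degrees, less where a joint would pass 70% of its speed; a pose out of reach is approached as far as the arm can. A call with a gripper value outside its range is refused whole. The fingers move at their own pace and stop on an object; "grip_force" is the grip in N (left out, the last holds). Time passes only in rows, so rows that repeat a pose let the fingers close, or fill a call up. It gives the time, the measured TCP pose, the force and the opening at its end, in the units of the state.
- ctrl.get_state(): the state, without advancing time (a new reading comes with each control period).
- ctrl.read_camera(name): name is "side" or "top" or "wrist"; returns a dict with "frame" (384x512x3 uint8, red, green, blue), "K" (3x3 intrinsics, pixels), "extrinsics" (4x4, takes a point from camera to world coordinates). Camera axes: x right, y down, z forward; pixel columns grow to the right and rows downward; lengths in m; the calibration is good to about 2 mm. A picture is of the moment at which its call begins. There is no depth.
- ctrl.sign_off(): hands the job in, once; it reports no verdict.
Trained networks look in a picture, given as the dict that the camera call returned (one of the last four; its "shot" number tells which), for a name from the list of things; names that differ only in an ending like _2 or _b are one class to them, and where a whole thing is asked for, a point or a joint stands for the part that bears it (a point fixed in the world has none). Each returns a list of dicts, best first, with "conf" (0 to 1); they miss things now and then, are a little off and sometimes report something else, mostly with a low value. They report only what shows in the picture. A call takes as long as a camera call. They do not tell look-alikes from the thing itself.
- ctrl.masks_of(picture, query): "region" (384x512 bool, what is visible of it) and "extent" ([left, top, right, bottom] in pixels, round what is visible of it).
- ctrl.landmark_of(picture, query): "centre" ([row, column] in pixels: a listed point, or the origin of a listed thing).
The state is a dict: "time": time; "qpos": joint angles; "dq": joint speeds; "joint_efforts": joint torques, N m; "eef_pos": TCP position; "tcp_rot": TCP orientation; "contact_force": force on the tool from outside, world axes, zero at the start; "wrist_torque": the same for the moment, N m; "opening": opening from 0.0 (shut) to 1.0 (fully open).
Only numpy, scipy, OpenCV 4.12 (cv2) and the standard library are available. Lean on these libraries where they do the work, as an engineer would, in place of code of your own. Each camera call takes 0.05 s, during which the arm holds its last target. There are 200 camera calls.

## Working session

There is one attempt and no reset: what is moved stays moved. The work goes in short steps, Python scripts to look and compute and a tool call to move; the robot and the scene stay as the last step left them, time stands still between calls to the robot, and variables do not carry over. Pictures are saved under pics/ and viewed, about 8 in all and at most 12, crops included, and the job is handed in when it is done.

Besides the shell and the picture viewer there is one more tool, called after "Call:" as name(argument=value, ...) on one line, values as JSON. servo_tool: Moves the arm, as the interface text tells. Its arguments: {"type":"object","properties":{"increments":{"type":"array"},"grip_force":{"type":"number"}},"required":["increments"]}

```bash
mkdir -p pics; cat > h.py <<'E'
import numpy as np, cv2
from plant import ctrl
def pt(pic, rc, z):
    K=np.array(pic["K"]);T=np.array(pic["extrinsics"])
    d=T[:3,:3]@np.linalg.solve(K,[rc[1],rc[0],1.]);o=T[:3,3]
    return o+d*(z-o[2])/d[2]
def px(pic,p):
    K=np.array(pic["K"]);T=np.array(pic["extrinsics"])
    c=K@(T[:3,:3].T@(np.array(p)-T[:3,3]));return (c[:2]/c[2]).round(1)
def save(pic,name,box=None,s=1):
    f=pic["frame"]
    if box: f=f[box[1]:box[3],box[0]:box[2]]
    cv2.imwrite("pics/"+name,cv2.resize(f[:,:,::-1],None,fx=s,fy=s,interpolation=cv2.INTER_CUBIC))
E
python3 - <<'E'
from h import *
s=ctrl.get_state();print(s["time"],s["eef_pos"],s["tcp_rot"],s["opening"],ctrl.grip_point_offset)
t=ctrl.read_camera("top");save(t,"top.png",None,1.5)
print(np.array(t["extrinsics"]).round(3).tolist(),t["K"])
for n,z in [("gauge",0),("bore_1",.03),("bore_2",.03),("bore_3",.03),("bore_4",.03),("bore_5",.03),("filter_paper",0),("stopper_a",0),("beaker",0),("petri_dish_0",0),("cuvette_box",0),("forceps",0)]:
    for r in ctrl.landmark_of(t,n)[:6]: print(n,np.round(r["centre"],1),round(r["conf"],2),pt(t,r["centre"],z).round(4))
E
```

```text
0.0 [ 0.17269808 -0.65183912  0.22989508] [ 9.91638568e-01  1.29040579e-01  2.81715973e-05 -1.21600309e-03] 1.00041654869274 0.0187
[[0.034, -0.965, 0.261, 0.092], [-0.999, -0.032, 0.013, -0.089], [-0.004, -0.261, -0.965, 1.754], [0.0, 0.0, 0.0, 1.0]] [[491.18644541   0.         251.29782225]
 [  0.         491.18644541 201.23146911]
 [  0.           0.           1.        ]]
gauge [200.7 225.6] 0.69 [0.5641 0.0298 0.    ]
gauge [238.  166.8] 0.39 [0.4169 0.2364 0.    ]
bore_1 [198.6 224.6] 0.95 [0.5638 0.0318 0.03  ]
bore_1 [210.  230.7] 0.91 [0.5218 0.0076 0.03  ]
bore_1 [218.8 231.7] 0.8 [0.4893 0.0025 0.03  ]
bore_1 [174.6 215.4] 0.79 [0.6545 0.0702 0.03  ]
bore_1 [194.  222.3] 0.67 [0.5809 0.041  0.03  ]
bore_2 [198.6 224.6] 0.95 [0.5638 0.0318 0.03  ]
bore_2 [210.  230.7] 0.91 [0.5218 0.0076 0.03  ]
bore_2 [218.8 231.7] 0.8 [0.4893 0.0025 0.03  ]
bore_2 [174.6 215.4] 0.79 [0.6545 0.0702 0.03  ]
bore_2 [194.  222.3] 0.67 [0.5809 0.041  0.03  ]
bore_3 [198.6 224.6] 0.95 [0.5638 0.0318 0.03  ]
bore_3 [210.  230.7] 0.91 [0.5218 0.0076 0.03  ]
bore_3 [218.8 231.7] 0.8 [0.4893 0.0025
[... 434 characters left out ...]
0.0076 0.03  ]
bore_5 [218.8 231.7] 0.8 [0.4893 0.0025 0.03  ]
bore_5 [174.6 215.4] 0.79 [0.6545 0.0702 0.03  ]
bore_5 [194.  222.3] 0.67 [0.5809 0.041  0.03  ]
filter_paper [238.7 168.3] 0.7 [0.4145 0.2307 0.    ]
stopper_a [156.8 298.8] 0.66 [ 0.7456 -0.2393  0.    ]
stopper_a [168.5 275. ] 0.61 [ 0.6958 -0.1502  0.    ]
stopper_a [263.  165.8] 0.5 [0.3261 0.2327 0.    ]
stopper_a [237.6 163.1] 0.44 [0.4179 0.2499 0.    ]
beaker [193.2 293.8] 0.74 [ 0.6014 -0.2221  0.    ]
petri_dish_0 [216.  356.3] 0.7 [ 0.522  -0.4521  0.    ]
petri_dish_0 [227.6 335.9] 0.47 [ 0.476  -0.3769  0.    ]
cuvette_box [177.6 158. ] 0.68 [0.6454 0.2876 0.    ]
forceps [248.9 282.1] 0.5 [ 0.391  -0.1824  0.    ]
```

View pics/top.png

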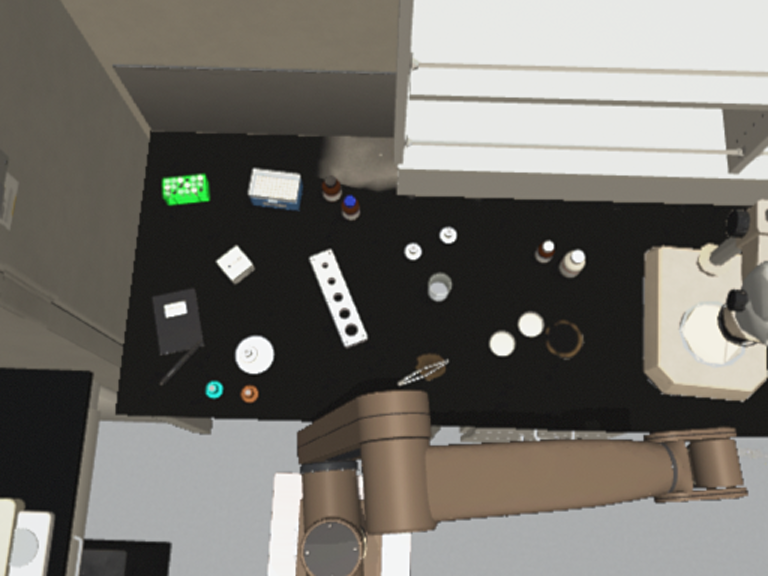

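The picture shows the gauge at about (338,298), with bore 1 at the upper left. The filter paper is at (255,355) with one white stopper on it at (250,352). The brown and turquoise decoys are at (249,394) and (214,389). The other two white stoppers are at (413,251) and (448,235). I'll move toward the gauge by an arc that clears the base.

Call:
servo_tool(increments=[[1,0.9,0.5,0.15,0],[1,1.7,1.1,0.3,0],[1,2.6,1.6,0.4,0],[1,3.4,2.2,0.5,0],[1,4.2,2.8,0.6,0],[1,5.0,3.4,0.7,0],[1,5.8,4.0,0.8,0],[1,6.6,4.6,0.9,0],[1,7.4,5.2,1.0,0],[1,8.2,5.8,1.0,0]])

```text
time: 1.48
eef_pos: [0.5025, -0.4194, 0.2729]
tcp_rot: [0.992, 0.129, 0.001, 0.001]
contact_force: [0.4, 0.0, 0.3]
opening: 0.998
```

Call:
servo_tool(increments=[[1,0.1,1,0.1,0],[1,0.1,2,0.2,0],[1,0.2,3,0.3,0],[1,0.2,4,0.3,0],[1,0.2,5,0.3,0],[1,0.2,6,0.3,0],[1,0.3,7,0.3,0],[1,0.3,8,0.3,0],[1,0.3,9,0.3,0],[1,0.3,10,0.3,0]])

```text
time: 2.32
eef_pos: [0.5141, -0.0175, 0.2853]
tcp_rot: [0.992, 0.129, 0.001, 0.001]
contact_force: [0.5, 0.6, 0.7]
opening: 1.002
```

```bash
python3 - <<'E'
from h import *
s=ctrl.get_state();print(s["time"],s["eef_pos"],s["qpos"])
t=ctrl.read_camera("wrist");save(t,"w1.png",None,1.2)
print(np.array(t["extrinsics"]).round(3).tolist())
for n,z in [("gauge",0),("bore_1",.03),("stopper_a",0),("filter_paper",0)]:
    for r in ctrl.landmark_of(t,n)[:6]: print(n,np.round(r["centre"],1),round(r["conf"],2),pt(t,r["centre"],z).round(4))
E
```

```text
2.3167 [ 0.51413336 -0.01751952  0.28527995] [-2.30784409e-01 -1.13629271e-01  1.90591383e+00 -1.44642123e-03
  1.34630015e+00  1.08175528e+00]
[[0.257, -0.914, -0.313, 0.596], [-0.966, -0.242, -0.087, 0.005], [0.004, 0.325, -0.946, 0.429], [0.0, 0.0, 0.0, 1.0]]
gauge [ 97.4 235.8] 0.81 [0.5698 0.0275 0.    ]
bore_1 [167.5 244.9] 0.97 [ 0.4871 -0.007   0.03  ]
bore_1 [ 93.5 233.4] 0.78 [0.5754 0.0298 0.03  ]
bore_1 [132.6 240.2] 0.69 [0.5307 0.0102 0.03  ]
bore_1 [ 62.9 224.8] 0.66 [0.607 0.048 0.03 ]
bore_1 [ 19.6 216.6] 0.62 [0.6497 0.0674 0.03  ]
stopper_a [223.7  70.7] 0.94 [0.3244 0.2282 0.    ]
stopper_a [ 14.5 476.4] 0.93 [ 0.742  -0.2371  0.    ]
stopper_a [162.3  67.6] 0.83 [0.4215 0.2389 0.    ]
stopper_a [202.   13.9] 0.83 [0.339  0.3123 0.    ]
stopper_a [ 34.1 399. ] 0.78 [ 0.697  -0.1532  0.    ]
filter_paper [163.7  73.5] 0.82 [0.4216 0.2306 0.    ]
```

View pics/w1.png

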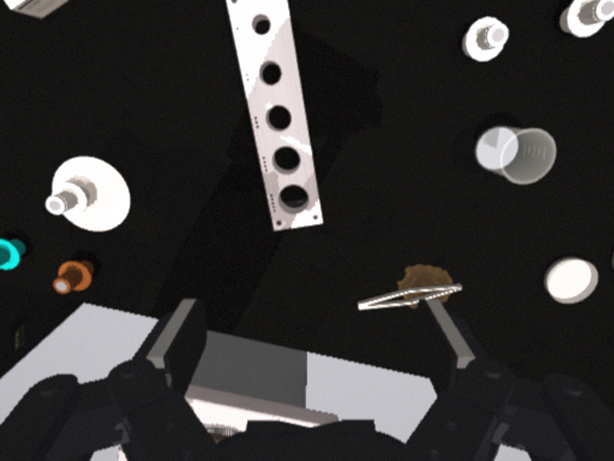

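The wrist view shows the gauge at (275,110) with its five bores, the paper with the white stopper at about (70,195), and the brown (72,277) and turquoise (10,253) decoys beyond it. I'll take a centred, closer look at the gauge for accurate bore positions.

Call:
servo_tool(increments=[[1,0.4,0.3,-0.5,0],[1,0.8,0.6,-1,0],[1,1.2,0.9,-1.6,0],[1,1.6,1.2,-2.1,0],[1,1.6,1.2,-2.1,0],[1,1.6,1.2,-2.1,0],[1,1.6,1.2,-2.1,0],[1,1.6,1.2,-2.1,0],[1,1.6,1.2,-2.1,0],[1,1.6,1.2,-2.1,0]])

```text
time: 3.4
eef_pos: [0.5789, 0.0278, 0.2028]
tcp_rot: [0.992, 0.129, 0.002, 0.002]
contact_force: [-0.0, -0.1, 0.7]
opening: 1.003
```

```bash
cat >> h.py <<'E'
def bores(t,dbg=None):
    g=cv2.cvtColor(t["frame"],cv2.COLOR_RGB2GRAY); out=[]
    for r in ctrl.landmark_of(t,"bore_1")[:6]:
        y,x=r["centre"]; p=pt(t,r["centre"],.03)
        R=abs(px(t,p+[0,.025,0])-px(t,p)).max()
        m=((g<110)*255).astype(np.uint8); yy,xx=np.mgrid[:384,:512]
        m[(xx-x)**2+(yy-y)**2>R*R]=0
        cs,_=cv2.findContours(m,cv2.RETR_EXTERNAL,cv2.CHAIN_APPROX_NONE)
        if not cs: continue
        c=max(cs,key=cv2.contourArea)
        if len(c)<8: continue
        (u,v),ax,_=cv2.fitEllipse(cv2.convexHull(c)); out.append((pt(t,(v,u),.03),ax,(u,v),r["conf"],p))
    return sorted(out,key=lambda o:-o[0][0])
E
python3 - <<'E'
from h import *
s=ctrl.get_state();print(s["time"],s["eef_pos"])
t=ctrl.read_camera("wrist");save(t,"w2.png",None,1.2);np.save("w2.npy",t["frame"])
print(t["K"],np.array(t["extrinsics"]).round(4).tolist())
for b in bores(t): print(b[0].round(4),np.round(b[1],1),np.round(b[2],1),round(b[3],2),b[4].round(4))
E
```

```text
3.4 [0.57885921 0.02776666 0.2027656 ]
[[308.02518303   0.         258.43333281]
 [  0.         308.02518303 187.95107143]
 [  0.           0.           1.        ]] [[0.257, -0.915, -0.3111, 0.6603], [-0.9664, -0.2417, -0.0876, 0.0501], [0.005, 0.3232, -0.9463, 0.3468], [0.0, 0.0, 0.0, 1.0]]
[0.6501 0.0659 0.03  ] [16.2 18. ] [238.5  89. ] 0.61 [0.6515 0.0676 0.03  ]
[0.6113 0.0484 0.03  ] [17.  19.7] [246.2 132.1] 0.55 [0.6088 0.0463 0.03  ]
[0.5726 0.0314 0.03  ] [16.7 22.4] [252.7 171.4] 0.7 [0.5786 0.0315 0.03  ]
[0.5726 0.0314 0.03  ] [16.7 22.4] [252.7 171.4] 0.63 [0.5703 0.0285 0.03  ]
[0.534  0.0138 0.03  ] [15.5 22.7] [259.3 207.7] 0.56 [0.5287 0.0102 0.03  ]
[ 0.4947 -0.0035  0.03  ] [14.2 23.8] [265.1 241.7] 0.61 [ 0.4865 -0.0087  0.03  ]
```

View pics/w2.png

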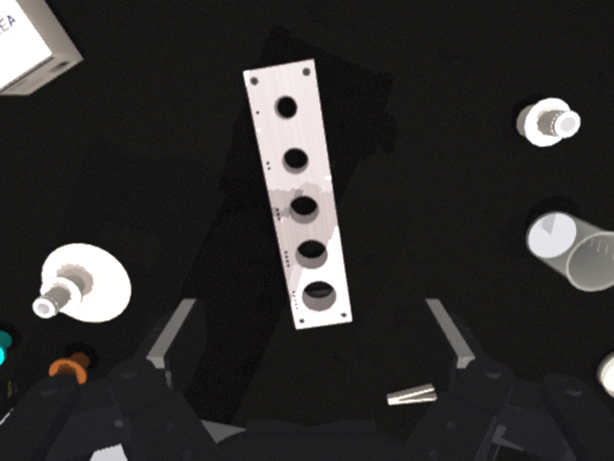

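The gauge is centred and all five bores show: bore 1 at (286,106), bore 5 at (319,295). The front wall of each larger bore is lit, which biases a plain dark fit. I'll rectify the top plane to metric scale and fit the known layout.

```bash
cat >> h.py <<'E'
def rect(t,c,w,z,yaw=0.,s=4000.):
    """metric bird's-eye of plane z; s px/m; +u along R(yaw)x, +v along R(yaw)y"""
    ca,sa=np.cos(yaw),np.sin(yaw); q=np.float32([[-1,-1],[1,-1],[1,1],[-1,1]])*np.array(w)/2
    P=[np.array([c[0]+ca*a-sa*b,c[1]+sa*a+ca*b,z]) for a,b in q]
    src=np.float32([px(t,p) for p in P]); W,H=int(w[0]*s),int(w[1]*s)
    M=cv2.getPerspectiveTransform(src,np.float32([[0,0],[W,0],[W,H],[0,H]]))
    return cv2.warpPerspective(t["frame"],M,(W,H),flags=cv2.INTER_CUBIC)
E
python3 - <<'E'
from h import *
from scipy.optimize import minimize
t=ctrl.read_camera("wrist")
s=2500.;yaw0=np.deg2rad(24.2);c0=np.array([.5726,.0314])
im=rect(t,c0,(.30,.10),.03,yaw0,s);g=cv2.cvtColor(im,cv2.COLOR_RGB2GRAY)
m=cv2.morphologyEx(((g>120)*255).astype(np.uint8),cv2.MORPH_CLOSE,np.ones((5,5)))
cs,_=cv2.findContours(m,cv2.RETR_EXTERNAL,cv2.CHAIN_APPROX_NONE);c=max(cs,key=cv2.contourArea)
(u,v),(a,b),an=cv2.minAreaRect(c);print("rect c",u,v,"size mm",a/s*1e3,b/s*1e3,an)
def w(u,v):
    x,y=u/s-.15,v/s-.05;return c0+[np.cos(yaw0)*x-np.sin(yaw0)*y,np.sin(yaw0)*x+np.cos(yaw0)*y]
print("centre from outline",w(u,v).round(4))
# layout fit by gradient on bore circles + outline: darkness contrast ring
gb=cv2.GaussianBlur(g,(0,0),1.5).astype(float)
th=np.linspace(0,2*np.pi,90)
D=[.018,.022,.026,.030,.034]
def cost(p):
    tot=0;ca,sa=np.cos(p[2]),np.sin(p[2])
    for k,d in enumerate(D):
        L=(2-k)*.044*s; cu,cv_=p[0]+ca*L,p[1]+sa*L
        for r,sg in((d/2+.0025,-1),(d/2-.0012,1)):
            X=(cu+r*s*np.cos(th)).astype(np.float32);Y=(cv_+r*s*np.sin(th)).astype(np.float32)
            tot+=sg*np.minimum(cv2.remap(gb.astype(np.float32),X[None],Y[None],1),200).mean()
    return tot
best=min((minimize(cost,[375+du,125+dv,0],method="Nelder-Mead",options=dict(initial_simplex=[[375+du,125+dv,0],[380+du,125+dv,0],[375+du,130+dv,0],[375+du,125+dv,.03]])) for du in(-6,0,6) for dv in(-6,0,6)),key=lambda r:r.fun)
p=best.x;print(best.fun,p);yaw=yaw0+p[2];print("yaw dir deg",np.rad2deg(yaw))
for k,d in enumerate(D):
    L=(2-k)*.044*s;cu,cv_=p[0]+np.cos(p[2])*L,p[1]+np.sin(p[2])*L;print("bore",k+1,w(cu,cv_).round(4))
    cv2.circle(im,(int(round(cu)),int(round(cv_))),int(d/2*s),(255,0,0),1)
cv2.drawContours(im,[cv2.boxPoints(((u,v),(a,b),an)).astype(int)],0,(0,255,0),1)
cv2.imwrite("pics/r1.png",im[:,:,::-1])
E
```

```text
rect c 365.0 127.0 size mm 57.6 242.4 90.0
centre from outline [0.5686 0.0305]
-497.77166748046875 [ 3.65544246e+02  1.26874711e+02 -2.10833924e-03]
yaw dir deg 24.079201059616516
bore 1 [0.6492 0.0664]
bore 2 [0.609  0.0485]
bore 3 [0.5688 0.0305]
bore 4 [0.5287 0.0126]
bore 5 [ 0.4885 -0.0054]
```

View pics/r1.png

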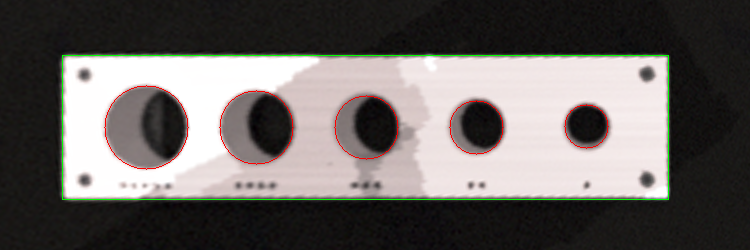

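The fitted red circles and green outline lie on the bores and the edges, and the outline and layout centres agree to 0.2 mm. Next I go over the stopper on the paper.

Call:
servo_tool(increments=[[1,-0.5,0.7,-0.1,0],[1,-1.1,1.4,-0.3,0],[1,-1.7,2.2,-0.5,0],[1,-2.2,2.9,-0.7,0],[1,-2.8,3.7,-0.9,0],[1,-3.4,4.5,-1.1,0],[1,-4.0,5.3,-1.2,0],[1,-4.0,5.3,-1.2,0],[1,-4.0,5.3,-1.2,0],[1,-4.0,5.3,-1.2,0]])

```text
time: 4.38
eef_pos: [0.4188, 0.2404, 0.1543]
tcp_rot: [0.992, 0.13, 0.002, 0.002]
contact_force: [-0.1, 0.4, -0.3]
opening: 1.0
```

```bash
python3 - <<'E'
from h import *
s=ctrl.get_state();print(s["time"],s["eef_pos"],s["qpos"].__repr__())
t=ctrl.read_camera("wrist");np.savez("w3.npz",f=t["frame"],K=t["K"],T=t["extrinsics"])
for n in ("stopper_a","filter_paper"):
    for r in ctrl.landmark_of(t,n)[:4]: print(n,np.round(r["centre"],1),round(r["conf"],2),pt(t,r["centre"],0).round(4))
    for r in ctrl.masks_of(t,n)[:3]: print(n,r["extent"],round(r["conf"],2))
print("tcp px",px(t,s["eef_pos"]))
save(t,"w3.png",None,1.5)
E
```

```text
4.3833 [0.41881665 0.24040822 0.15433772] array([ 0.31274348, -0.06518349,  2.10813882, -0.00455977,  1.09530967,
        1.62522366])
stopper_a [167.4 256.9] 0.88 [0.4228 0.2422 0.    ]
stopper_a [252.1 243.7] 0.87 [0.3258 0.2315 0.    ]
stopper_a [228.3 171.5] 0.59 [0.3342 0.3132 0.    ]
stopper_a [230.4, 247.5, 265.6, 287.9] 0.95
stopper_a [240.7, 154.9, 281.8, 192.1] 0.85
stopper_a [145.2, 223.7, 189.0, 254.6] 0.83
filter_paper [172.2 270.3] 0.88 [0.4214 0.2279 0.    ]
filter_paper [224.4, 123.7, 316.1, 210.4] 0.73
tcp px [258.3 250.8]
```

View pics/w3.png

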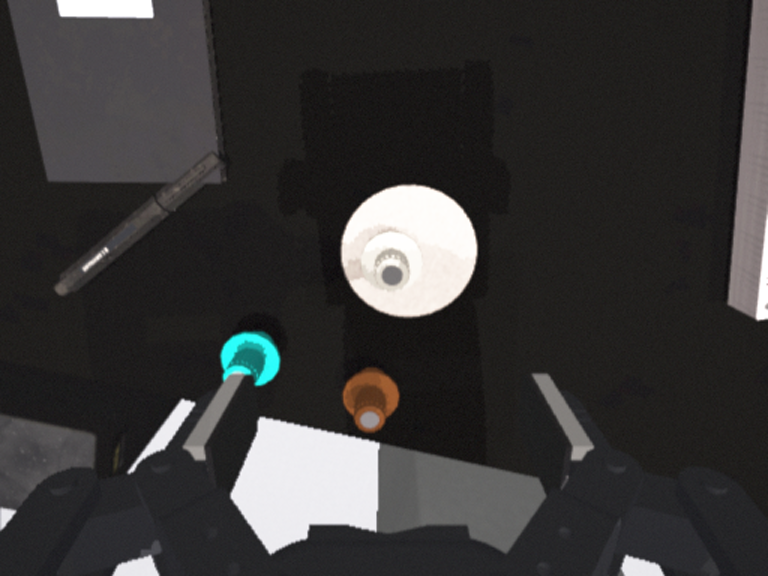

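The white stopper on the paper (knob top at (392,274), flange round it) is the one meant. Turquoise (250,358) and brown (371,400) are off the paper. I'll work out the knob centre from an enlarged crop.

```bash
python3 - <<'E'
from h import *
d=np.load("w3.npz");t={"frame":d["f"],"K":d["K"],"extrinsics":d["T"]}
k=pt(t,(182.7,261.3),.049);print("knob top",k.round(4))
for p in(k,[.4228,.2422,.049]):
  print(px(t,[p[0],p[1],.049]),px(t,[p[0],p[1],.024]),px(t,[p[0],p[1],0]))
f=cv2.resize(t["frame"][130:215,215:325],None,fx=6,fy=6,interpolation=cv2.INTER_CUBIC).copy()
th=np.linspace(0,2*np.pi,60)
for z,r,c in((.049,.010,(255,0,0)),(.024,.0195,(0,200,0))):
  q=np.array([(px(t,[k[0]+r*np.cos(a),k[1]+r*np.sin(a),z])-[215,130]+.5)*6 for a in th]);cv2.polylines(f,[q.astype(int)],True,c,1)
cv2.imwrite("pics/k.png",f[:,:,::-1])
E
```

```text
knob top [0.4235 0.2385 0.049 ]
[261.3 182.7] [260.9 174.4] [260.6 167.7]
[256.9 182.4] [256.9 174.1] [256.9 167.4]
```

View pics/k.png

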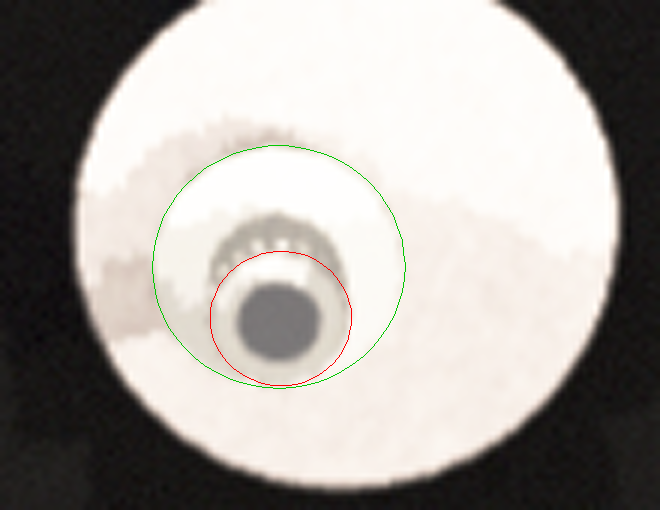

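Both overlay circles lie on the knob top and the flange, so the foot is at (0.4235, 0.2385). I'll descend and grip.

Call:
servo_tool(increments=[[1,0.12,-0.05,-0.6,0],[1,0.12,-0.05,-1.2,0],[1,0.12,-0.05,-1.8,0],[1,0.12,-0.05,-2.3,0],[1,0.12,-0.05,-2.7,0],[1,0.12,-0.05,-3.0,0],[1,0.12,-0.05,-3.15,0],[1,0.12,-0.05,-3.15,0],[1,0.12,-0.05,-3.15,0],[1,0.12,-0.05,-3.15,0]], grip_force=40)

```text
time: 5.47
eef_pos: [0.4254, 0.2375, 0.0292]
tcp_rot: [0.992, 0.128, 0.003, 0.001]
contact_force: [0.5, 0.4, 0.3]
opening: 0.996
```

Call:
servo_tool(increments=[[0.7,0,0,0,0],[0.5,0,0,0,0],[0.35,0,0,0,0],[0.3,0,0,0,0],[0.2,0,0,0,0],[0.1,0,0,0,0],[0,0,0,0,0],[0,0,0,0,0],[0,0,0,0,0],[0,0,0,0,0]], grip_force=40)

```text
time: 6.3
eef_pos: [0.4255, 0.2376, 0.0294]
tcp_rot: [0.992, 0.128, 0.003, 0.001]
contact_force: [-0.9, 0.1, 2.2]
opening: 0.218
```

The fingers closed on the knob at opening 0.22. I'll lift and carry it above bore 1.

Call:
servo_tool(increments=[[0,0,0,0.5,0],[0,0,0,1.2,0],[0,0.5,-0.4,1.75,0],[0,1.2,-0.9,1.75,0],[0,1.9,-1.5,1.75,0],[0,2.6,-2.0,1.75,0],[0,3.3,-2.5,1.75,0],[0,4.0,-3.1,1.75,0],[0,4.6,-3.6,1.75,0],[0,5.2,-4.0,1.75,0]])

```text
time: 7.13
eef_pos: [0.6343, 0.0757, 0.0985]
tcp_rot: [0.992, 0.127, 0.002, 0.001]
contact_force: [-0.4, 0.4, -0.2]
opening: 0.216
```

Call:
servo_tool(increments=[[0,0.2,-0.1,0,0],[0,0.5,-0.3,0,0],[0,0.5,-0.3,0,0],[0,0.5,-0.3,0,0],[0,0.5,-0.3,0,0],[0,0.5,-0.3,0,0],[0,0.5,-0.3,0,0],[0,0.5,-0.3,0,0],[0,0.5,-0.3,0,0],[0,0.5,-0.3,0,0]])

```text
time: 7.97
eef_pos: [0.6542, 0.064, 0.0987]
tcp_rot: [0.992, 0.128, 0.002, 0.001]
contact_force: [-1.3, -0.2, -1.0]
opening: 0.213
```

```bash
python3 - <<'E'
from h import *
s=ctrl.get_state();e=s["eef_pos"];print(s["time"],e,s["contact_force"],s["wrist_torque"],s["opening"],s["tcp_rot"])
t=ctrl.read_camera("wrist");np.savez("w4.npz",f=t["frame"],K=t["K"],T=t["extrinsics"])
for r in ctrl.landmark_of(t,"stopper_a")[:3]: print(np.round(r["centre"],1),round(r["conf"],2),pt(t,r["centre"],e[2]-.0294).round(4))
print("tcp px",px(t,e),"knobtop px if centred",px(t,e+[0,0,.0196]))
f=t["frame"].copy();th=np.linspace(0,2*np.pi,60)
f=cv2.resize(f[120:330,130:390],None,fx=3,fy=3,interpolation=cv2.INTER_CUBIC)
for z,r,c,o in((e[2]+.0196,.010,(255,0,0),e),(e[2]-.0054,.0195,(0,255,0),e),(.03,.009,(255,255,0),[.6492,.0664]),(.03,.011,(255,255,0),[.609,.0485]),(.03,.013,(255,255,0),[.5688,.0305])):
  q=np.array([(px(t,[o[0]+r*np.cos(a),o[1]+r*np.sin(a),z])-[130,120]+.5)*3 for a in th]);cv2.polylines(f,[q.astype(int)],True,c,1)
cv2.imwrite("pics/w4.png",f[:,:,::-1])
E
```

```text
7.9667 [0.65420788 0.06398423 0.09866708] [-1.33734422 -0.24054414 -1.0313174 ] [-0.00664538  0.00165985 -0.02324967] 0.21293658431998197 [0.9918137  0.12766508 0.00229348 0.00139819]
[231.6 254.6] 0.97 [0.6501 0.0651 0.0693]
tcp px [258.2 250.7] knobtop px if centred [258.4 272.2]
```

View pics/w4.png

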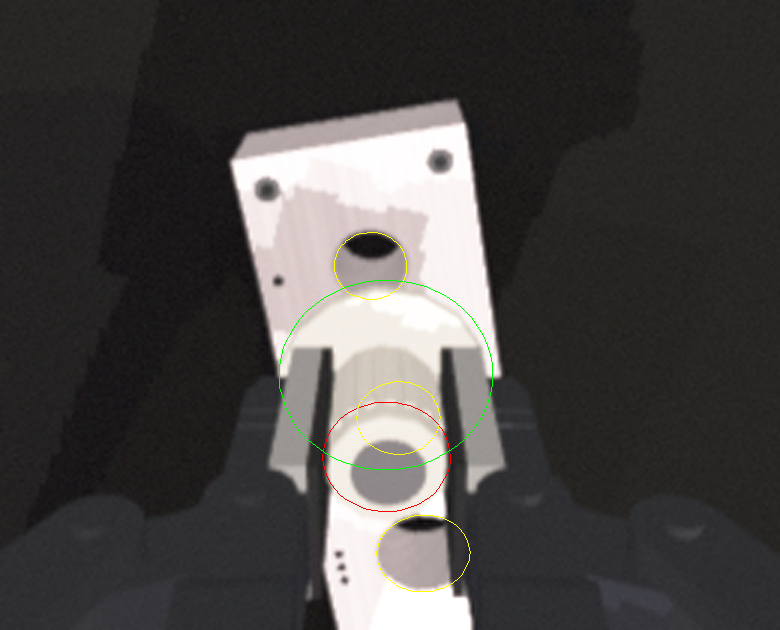

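The held stopper is upright, and the yellow bore circles predicted from the earlier view lie on the actual bores. The knob sits at (388,472) against a predicted (386,457), so it is off the TCP by a few mm along the pads. I'll quantify this.

```bash
cat > disc.py <<'E'
from h import *
def disc(t,guess,thr,rad):
    g=cv2.cvtColor(t["frame"],cv2.COLOR_RGB2GRAY);g=cv2.resize(g,None,fx=4,fy=4,interpolation=cv2.INTER_CUBIC)
    m=((g<thr)*255).astype(np.uint8);yy,xx=np.mgrid[:g.shape[0],:g.shape[1]]
    m[(xx/4-guess[0])**2+(yy/4-guess[1])**2>rad**2]=0
    cs,_=cv2.findContours(m,0,cv2.CHAIN_APPROX_NONE);c=max(cs,key=cv2.contourArea)
    (u,v),ax,a=cv2.fitEllipse(cv2.convexHull(c));return (u+.5)/4-.5,(v+.5)/4-.5,np.array(ax)/4
E
python3 - <<'E'
from disc import *
L=lambda n:(lambda d:{"frame":d["f"],"K":d["K"],"extrinsics":d["T"]})(np.load(n))
a,b=L("w3.npz"),L("w4.npz")
for t,gs,r in((a,(261,183),9),(b,(258.8,276.8),15)):
  for th in(150,170,190):
    u,v,ax=disc(t,gs,th,r);print(th,round(u,2),round(v,2),ax.round(2))
u,v,_=disc(a,(261,183),170,9);k=pt(a,(v,u),.049);print("w3 knob",k.round(4))
e=np.array([.65420788,.06398423,.09866708]);u,v,_=disc(b,(258.8,276.8),170,15)
for dz in(-.002,0,.002): print("w4 offset from TCP mm, z",dz,((pt(b,(v,u),e[2]+.0196+dz)-e)*1e3).round(2))
# flange leading edge
g=cv2.cvtColor(b["frame"],cv2.COLOR_RGB2GRAY);print(g[205:232,256:262:2].T.tolist())
for dx in(0,-.002,-.0035):
  print(dx,px(b,e+np.array([.967,.255,0])*(dx+.0195)+[0,0,-.0054]),px(b,e+np.array([.967,.255,0])*(dx+.0195)+[0,0,-.0094]))
T4=b["extrinsics"];print(T4[:3,3]-e, a["extrinsics"][:3,3]-[0.41881665,0.24040822,0.15433772])
E
```

```text
150 260.93 183.22 [12.43 13.19]
170 260.95 183.27 [13.13 13.88]
190 260.94 183.32 [13.86 14.54]
150 258.94 277.13 [20.4  23.88]
170 258.95 277.14 [21.08 24.65]
190 258.98 277.12 [21.85 25.2 ]
w3 knob [0.4229 0.2387 0.049 ]
w4 offset from TCP mm, z -0.002 [-3.92 -1.33 17.6 ]
w4 offset from TCP mm, z 0 [-2.57 -0.97 19.6 ]
w4 offset from TCP mm, z 0.002 [-1.22 -0.6  21.6 ]
[[49, 122, 158, 166, 167, 167, 166, 163, 164, 162, 183, 215, 240, 253, 254, 254, 254, 254, 251, 241, 239, 240, 239, 240, 240, 239, 240], [87, 139, 163, 165, 166, 162, 161, 160, 161, 166, 189, 211, 238, 253, 254, 254, 254, 254, 251, 241, 239, 239, 240, 239, 239, 239, 239], [140, 161, 161, 161, 161, 160, 160, 160, 161, 163, 177, 199, 227, 252, 254, 254, 254, 254, 254, 250, 241, 239, 240, 239, 240, 240, 239]]
0 [258.1 212.9] [258.1 209.9]
-0.002 [258.2 216.3] [258.1 213.3]
-0.0035 [258.2 218.9] [258.1 215.9]
[0.08144976 0.02194095 0.14405593] [0.08146531 0.02242221 0.14404642]
```

Both views put the stopper axis about 2.5 mm behind the TCP along the pads, at (-2.5, -0.9) mm, and I'll correct for that. The foot should touch the gauge's top face at TCP z ≈ 0.059. Now bore 1, touching gently.

Call:
servo_tool(increments=[[0,-0.06,0.08,-0.4,0],[0,-0.06,0.08,-0.7,0],[0,-0.06,0.08,-0.85,0],[0,-0.06,0.08,-0.9,0],[0,-0.06,0.08,-0.93,0],[0,-0.06,0.08,-0.95,0],[0,-0.06,0.08,-0.97,0],[0,-0.06,0.08,-0.99,0],[0,-0.06,0.08,-1.01,0],[0,-0.06,0.08,-1.01,0]])

```text
time: 8.9
eef_pos: [0.6526, 0.0669, 0.0593]
tcp_rot: [0.992, 0.128, 0.003, 0.002]
contact_force: [-1.1, -0.9, 2.2]
opening: 0.218
```

Call:
servo_tool(increments=[[0,-0.02,0.01,-0.02,0],[0,-0.02,0.01,-0.04,0],[0,-0.02,0.01,-0.06,0],[0,-0.02,0.01,-0.06,0],[0,-0.02,0.01,-0.06,0],[0,-0.02,0.01,-0.06,0],[0,-0.02,0.01,-0.06,0],[0,-0.02,0.01,-0.06,0],[0,-0.02,0.01,-0.06,0],[0,-0.02,0.01,-0.06,0]])

```text
time: 9.73
eef_pos: [0.6527, 0.0671, 0.0591]
tcp_rot: [0.992, 0.128, 0.004, 0.002]
contact_force: [-2.6, -1.2, 6.8]
opening: 0.213
```

Bore 1 refused it: contact at TCP z 0.0591 (foot at the top face) with about 7 N. I'll lift and go to hover over bore 2.

Call:
servo_tool(increments=[[0,0,0,0.2,0],[0,0,0,0.35,0],[0,-0.3,-0.13,0.35,0],[0,-0.7,-0.3,0.35,0],[0,-1.04,-0.44,0.35,0],[0,-1.04,-0.44,0.3,0],[0,-1.04,-0.44,0.25,0],[0,-1.04,-0.44,0.2,0],[0,-1.04,-0.44,0.15,0],[0,-1.04,-0.44,0.15,0]])

```text
time: 10.57
eef_pos: [0.6114, 0.0498, 0.0645]
tcp_rot: [0.992, 0.128, 0.004, 0.002]
contact_force: [1.0, -0.7, -0.9]
opening: 0.216
```

Call:
servo_tool(increments=[[0,0,-0.01,-0.04,0],[0,0,-0.01,-0.08,0],[0,0,-0.01,-0.1,0],[0,0,-0.01,-0.12,0],[0,0,-0.01,-0.14,0],[0,0,-0.01,-0.16,0],[0,0,-0.01,-0.18,0],[0,0,-0.01,-0.19,0],[0,0,-0.01,-0.19,0],[0,0,-0.01,-0.19,0]])

```text
time: 11.4
eef_pos: [0.6115, 0.049, 0.057]
tcp_rot: [0.992, 0.128, 0.004, 0.002]
contact_force: [-0.0, -2.5, 0.6]
opening: 0.216
```

The foot is 2 mm below the contact level with almost no axial force, so bore 2 seems to take it. I'll go on down gently.

Call:
servo_tool(increments=[[0,0,0,-0.02,0],[0,0,0,-0.04,0],[0,0,0,-0.06,0],[0,0,0,-0.08,0],[0,0,0,-0.1,0],[0,0,0,-0.12,0],[0,0,0,-0.14,0],[0,0,0,-0.16,0],[0,0,0,-0.16,0],[0,0,0,-0.16,0]])

```text
time: 12.23
eef_pos: [0.6114, 0.049, 0.0504]
tcp_rot: [0.992, 0.128, 0.004, 0.002]
contact_force: [0.2, -1.7, -0.6]
opening: 0.217
```

Call:
servo_tool(increments=[[0,0,0,-0.04,0],[0,0,0,-0.08,0],[0,0,0,-0.12,0],[0,0,0,-0.16,0],[0,0,0,-0.2,0],[0,0,0,-0.24,0],[0,0,0,-0.27,0],[0,0,0,-0.3,0],[0,0,0,-0.33,0],[0,0,0,-0.33,0]])

```text
time: 13.07
eef_pos: [0.6119, 0.0492, 0.0395]
tcp_rot: [0.992, 0.128, 0.003, 0.002]
contact_force: [-4.6, -0.9, 10.7]
opening: 0.215
```

It is seated: TCP z is 0.0395, 20 mm below first contact, with an 11 N flange reaction. I'll release, then retreat upward.

Call:
servo_tool(increments=[[0.3,0,0,0,0],[0.4,0,0,0,0],[0.6,0,0,0,0],[0.8,0,0,0,0],[0.8,0,0,0,0],[0.8,0,0,0.02,0],[0.8,0,0,0.1,0],[0.8,0,0,0.4,0],[0.8,0,0,0.8,0],[0.8,0,0,1.2,0]])

```text
time: 13.9
eef_pos: [0.6117, 0.0492, 0.0885]
tcp_rot: [0.992, 0.128, 0.003, 0.002]
contact_force: [0.4, 0.7, 0.1]
opening: 0.797
```

Call:
servo_tool(increments=[[0.8,0,0,0.5,0],[0.8,0,0,1,0],[0.8,0,0,1.5,0],[0.8,0,0,2,0],[0.8,0,0,2.2,0],[0.8,0,0,2.2,0],[0.8,0,0,2.2,0],[0.8,0,0,2.2,0],[0.8,0,0,2.2,0],[0.8,0,0,2.2,0]])

```text
time: 14.73
eef_pos: [0.6109, 0.0492, 0.1747]
tcp_rot: [0.992, 0.128, 0.002, 0.002]
contact_force: [0.5, 0.4, 0.4]
opening: 0.798
```

```bash
python3 - <<'E'
from disc import *
s=ctrl.get_state();print(s["time"],s["eef_pos"],s["contact_force"],s["opening"])
t=ctrl.read_camera("wrist")
k0=px(t,[.609,.0485,.059]);print("disc expected if home",k0)
f=cv2.resize(t["frame"][60:260,150:370],None,fx=3.5,fy=3,interpolation=cv2.INTER_CUBIC) if 0 else cv2.resize(t["frame"][70:260,160:360],None,fx=3,fy=3,interpolation=cv2.INTER_CUBIC)
try:
  u,v,_=disc(t,k0,170,7);print("disc",u,v,pt(t,(v,u),.059).round(4))
except Exception as x: print(x)
th=np.linspace(0,2*np.pi,60)
for z,r,c in((.059,.010,(255,0,0)),(.034,.0195,(0,255,0))):
  q=np.array([(px(t,[.609+r*np.cos(a),.0485+r*np.sin(a),z])-[160,70]+.5)*3 for a in th]);cv2.polylines(f,[q.astype(int)],True,c,1)
cv2.imwrite("pics/w5.png",f[:,:,::-1])
t=ctrl.read_camera("side");save(t,"side.png",None,1.5)
print("side: top of knob expected",px(t,[.609,.0485,.059]))
t=ctrl.read_camera("top")
for n in("stopper_a","beaker","petri_dish_0","cuvette_box"):
    for r in ctrl.landmark_of(t,n)[:5]: print(n,np.round(r["centre"],1),round(r["conf"],2))
E
```

```text
14.7333 [0.61085631 0.0492394  0.17470538] [0.54883395 0.38925604 0.4164831 ] 0.7984288080363142
disc expected if home [258.  185.5]
disc 257.625 185.125 [0.6092 0.0489 0.059 ]
side: top of knob expected [219.  204.8]
stopper_a [174.2 213.7] 0.66
stopper_a [157.3 300.7] 0.61
stopper_a [169.8 274.8] 0.59
stopper_a [262.8 144.3] 0.4
beaker [191.7 292.2] 0.61
petri_dish_0 [229.5 334.9] 0.71
petri_dish_0 [216.7 351.9] 0.7
cuvette_box [179.8 158.2] 0.58
```

View pics/w5.png

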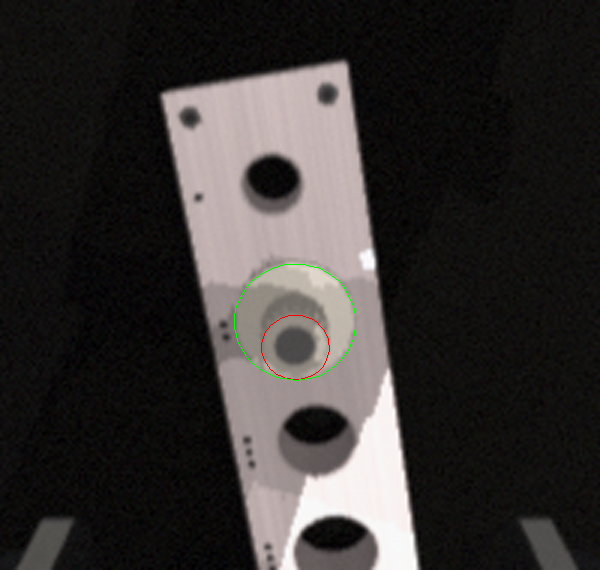

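View pics/side.png

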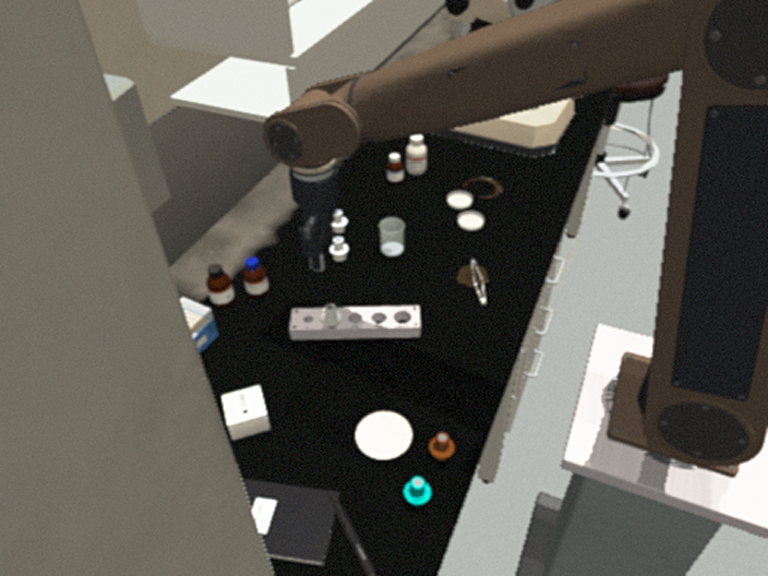

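The wrist crop shows the knob and flange on the overlay for a fully home stopper in bore 2 (disc within 0.4 px). The side view shows it standing upright in the second bore at (330,315), with the paper empty at (384,435). The other stoppers, beaker, dishes, box and forceps look unmoved.

```bash
python3 -c "
from plant import ctrl
print(ctrl.sign_off())"
```

```text
the job is handed in; nothing more can be done
None
```

The stopper from the filter paper is standing in bore 2 (22 mm), pushed fully home, so its shank should be the 21 mm one. I handed the job in at about 15 s of the 72 s allowed.

- **Bore 1 (18 mm):** it refused the stopper. The foot stopped on the top face at about 7 N.
- **Bore 2 (22 mm):** it took the stopper with almost no axial force. The stopper went down 20 mm from first contact until the flange met the gauge at about 11 N, then I released it and backed off straight up.

**Last checks:**
- **Seating:** the wrist picture put the knob and flange where a fully home stopper in bore 2 should be, within 0.4 pixel (about 0.5 mm).
- **Side view:** it showed the stopper upright in the second bore and the paper empty.
- **Bystanders:** in the side view the other stoppers, beaker, petri dishes, carton and forceps looked unmoved. The top-camera detections matched the first look within their usual scatter of a few pixels. One low-confidence extra "stopper" there is probably the turquoise decoy. I did not re-measure the forceps.

No check failed. The only disagreement was that the stopper sat about 2.5 mm off the gripper's centre along the pads, and I corrected for that before trying the bores.

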